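# Slide the heavy crate of eye nuts into the green inspection bay

### The job

Push the heavy black crate of eye nuts across the bench into the green-taped bay, until it stands squarely inside the tape with its back against the green stop bar, then draw back clear of it. It is tall and narrow, so push it low, near its base: it must slide along flat on the bench without tipping, and it must not be lifted. Leave everything else, the red bin and the loose parts and tools included, where it is.

Things in the scene. Friction and masses are not known exactly. Their poses are not given: they have to be found in the camera images.
- crate: Heavy black crate (about 2 kg) of steel eye nuts on a grey plinth. Plinth 100 (x) by 140 (y) mm, 40 mm high; body above 90 by 130 mm; top at 180 mm. Origin: centre of the underside, z up; x within 0.4 rad of the bay's x. Loose; takes 8 to 18 N to slide, moves only while pushed; pushed along x higher than about 70 mm it tips.
- bay_green: Bay for the crate, fixed: flat green tape frame closed at the far side by a green stop bar. Origin: where the centre of the crate's underside comes when home. x points away from the robot into the bar, y along it. Inside the tape: y = -90 to 90 mm, x = -80 mm to the bar's face at 50 mm. Bar 16 mm thick, 200 mm long, 30 mm high. Near side and flanks: tape only.
- bay_red: The same bay in red tape with a red stop bar, same sizes and axes. Not to be used: the red reject bin stands in it. Red and green bays change sides.
- reject_bin: Red open bin, 80 (x) by 140 (y) by 75 mm high, loose, standing in the red bay. Origin: centre of its underside. To be left alone.
- eye_nut_a_mid (a point): Steel eye nut standing upright between the two bays, 31 mm base, 46 mm wide, 63 mm high; the point is on its axis 30 mm up. To be left alone.
- eye_nut_b_mid (a point): Such an eye nut on the left of the bench; the point is on its axis 30 mm up. To be left alone.
- plug_gauge_mid (a point): Steel plug gauge standing upright behind the bays, 26 mm diameter, 100 mm high; the point is at its middle. To be left alone.
- caliper: Caliper lying on the right of the bench, 200 mm long (its x), 12 mm high; origin under the middle of its beam. To be left alone.
- solvent_mid (a point): White bottle with red cap on the right, 60 mm diameter, 160 mm high; the point is half-way up. To be left alone.
- wrench: Steel wrench lying on the left of the bench, along its x; origin under its middle. To be left alone.

How it is judged (in metres and radians):
At the end, for the whole second after the job is handed in: The crate stands flat and still, home in the green bay: its centre within 10 mm of home towards the stop bar (back against it), within 27 mm sideways (inside the tape), square to the bay within 0.08 rad; the red bin and all loose things within 20 mm of where they stood (x of crate in the frame of bay_green between -0.01 and 0.006 m and y of crate in the frame of bay_green between -0.027 and 0.027 m and angle between the x axis of crate and the x axis of bay_green, either way round below 0.08 rad and angle between crate's own z axis and vertical below 0.03 rad and height (world z) of crate below 0.004 m and linear speed of crate below 0.01 m/s and distance of each of reject_bin, eye_nut_a_mid, eye_nut_b_mid, plug_gauge_mid, caliper, solvent_mid, wrench from where it was at the start of the episode below 0.02 m); the robot touches nothing.
It fails at once if the crate tips more than 0.12 rad (angle between crate's own z axis and vertical above 0.12 rad).
It fails at once if the crate is lifted off the bench (height (world z) of crate above 0.012 m).
It fails at once if the red bin or a loose part, tool or bottle is moved more than 20 mm (distance of any of reject_bin, eye_nut_a_mid, eye_nut_b_mid, plug_gauge_mid, caliper, solvent_mid, wrench from where it was at the start of the episode above 0.02 m).
It also fails if it takes over 61 s, if anything falls off the work surface, if the arm or the gripper's body presses on something with over 40 N, if the wrist force passes 120 N, or if a joint passes its speed limit or range.

### The arm

A 7-joint arm with a two-finger parallel gripper is mounted at the origin on the work surface. World frame = base frame: x ahead of the robot, y to its left, z up, the work surface at z = 0. Lengths are in mm, angles in rad, forces in N, time in s.
With the tool pointing down it reaches from about 425 to 925 mm from the base axis. Payload 6.8 kg.
Tool frame: the origin (TCP) lies midway between the tips of the shut fingers; the grasp point (between the pads) lies 19 mm behind it; z points along the fingers, x is the direction in which the jaws open and shut, and the axes are right-handed (so a half turn about z gives the same grasp; the last joint's range is limited). The gripper opens to 85 mm and grips with 20 to 120 N. Pads are 22 mm wide; open, the fingers measure 114 mm over their backs; the gripper's body (76 mm by 85 mm) begins 54 mm behind the grasp point. The pads swing forward as they close: fully open they stand 13 mm farther back than shut.
Start: joints at [1.091, 0.477, 0.022, 1.555, -0.011, 1.109, -0.083], TCP at [245.233, -628.894, 231.308] pointing down, gripper open.
Joint ranges: [-2.96, 2.96], [-0.34, 2.1], [-1.41, 1.46], [0.24, 2.44], [-1.37, 4.51], [0.17, 1.92], [-2.96, 2.96]. Speed limits (rad/s): [2.39, 2.39, 3.14, 3.14, 3.14, 3.14, 3.14].

### API

Orientations are given as a unit quaternion [x, y, z, w].
In Python, from station import r gives the robot as it stands.
- The arm moves only by the tool move_arm, never from a script. Its argument "commands" is text: rows parted by semicolons, each of 6 numbers parted by spaces: the shift along the tool's x, y, z in m, then the turn, a rotation vector about the tool's x, y, z in degrees. A call has 1 to 20 rows; each row shifts and turns the pose as measured when the row begins, along the tool's axes as they then stand; what a row does not reach is not made up. A row lasts 1/8 s, in which the tool goes at most 62.5 mm and 10.7 degrees, less where a joint would pass 70% of its speed; a pose out of reach is approached as far as the arm can. A call is refused whole if a number of a shift passes 0.0625 or a number of a turn 10.7, either way. A call with a gripper value outside its range is refused whole. "claw" is the opening, from 0 (shut) to 1 (fully open), set as the call begins (left out, the last holds). The fingers move at their own pace and stop on an object; "grip_force" is the grip in N (left out, the last holds). Time passes only in rows, so rows that do not move let the fingers close. It gives the time, the measured TCP pose, the force and the opening at its end, in the units of the state.
- r.sense(): the state, without advancing time (a new reading comes with each control period).
- r.get_image(name): name is "scene" or "top" or "wrist"; returns a dict with "color" (384x512x3 uint8, red, green, blue), "fx", "fy", "cx", "cy" (pixels), "T" (4x4, takes a point from camera to world coordinates). Camera axes: x right, y down, z forward; pixel columns grow to the right and rows downward; lengths in mm; the calibration is good to about 2 mm. A picture is of the moment at which its call begins. There is no depth.
- r.job_done(): hands the job in, once; it reports no verdict.
Trained networks look in a picture, given as the dict that the camera call returned (one of the last four; its "shot" number tells which), for a name from the list of things; names that differ only in an ending like _2 or _b are one class to them, and where a whole thing is asked for, a point or a joint stands for the part that bears it (a point fixed in the world has none). Each returns a list of dicts, best first, with "confidence" (0 to 1); they miss things now and then, are a little off and sometimes report something else, mostly with a low value. They report only what shows in the picture. A call takes as long as a camera call.
- r.search_frame(picture, target): "at" ([x, y, z] in mm, in world coordinates, good to about 4 mm: the middle of the surface that is visible of it).
The state is a dict: "clock": time; "q": joint angles; "qd": joint speeds; "joint_efforts": joint torques, N m; "tcp_pos": TCP position; "tcp_rot": TCP orientation; "ft_force": force on the tool from outside, world axes, zero at the start; "wrist_torque": the same for the moment, N m; "gripper_width": finger opening in mm.
Only numpy, scipy, OpenCV 4.12 (cv2) and the standard library are available. Lean on these libraries where they do the work, as an engineer would, in place of code of your own. Each camera call takes 0.05 s, during which the arm holds its last target.

## Working session

There is one attempt and no reset: what is moved stays moved. The work goes in short steps, Python scripts to look and compute and a tool call to move; the robot and the scene stay as the last step left them, time stands still between calls to the robot, and variables do not carry over. Pictures are saved under pics/ and viewed, and the job is handed in when it is done.

Besides the shell and the picture viewer there is one more tool, called after "Emit:" as name(argument=value, ...), one argument or row to a line, values as JSON. move_arm: Moves the arm, as the interface text tells. Its arguments: {"type":"object","properties":{"commands":{"type":"string"},"claw":{"type":"number"},"grip_force":{"type":"number"}},"required":["commands"]}

```bash
mkdir -p pics; python3 - <<'E'
from station import r
import cv2,json
for n in ["scene","top"]:
    p=r.get_image(n); cv2.imwrite(f"pics/{n}0.png",cv2.cvtColor(p["color"],cv2.COLOR_RGB2BGR))
    print(n,p["fx"],p["cx"],p["cy"],p["T"])
    for t in ["crate","bay_green","bay_red","reject_bin","eye_nut_a_mid","plug_gauge_mid","caliper","solvent_mid","wrench"]:
        print(t,[( [round(float(x)) for x in d["at"]],round(d["confidence"],2)) for d in r.search_frame(p,t)][:3])
s=r.sense(); print(s["clock"],s["tcp_pos"],s["tcp_rot"],s["ft_force"])
E
```

```text
scene 379.22045768085803 255.8616374809868 191.30809727794033 [[-4.89324850e-01  4.80570850e-01 -7.27745044e-01  1.24463039e+03]
 [ 8.71988489e-01  2.83046221e-01 -3.99400691e-01  3.67639106e+02]
 [ 1.40451550e-02 -8.30021985e-01 -5.57553799e-01  5.95660137e+02]
 [ 0.00000000e+00  0.00000000e+00  0.00000000e+00  1.00000000e+00]]
crate [([557, -2, 122], 0.84)]
bay_green [([719, 207, 14], 0.64)]
bay_red [([727, -141, 19], 0.8)]
reject_bin [([672, -175, 52], 0.93), ([717, 210, 16], 0.31)]
eye_nut_a_mid [([682, 6, 27], 0.58), ([557, -2, 120], 0.48)]
plug_gauge_mid [([743, 8, 57], 0.55)]
caliper [([447, -360, 5], 0.73)]
solvent_mid [([605, -345, 77], 0.97)]
wrench [([586, 389, 11], 0.86)]
top 399.52540656932837 252.46742315615958 187.3048512799989 [[ 2.70481390e-03 -9.85341168e-01  1.70573935e-01  4.10325722e+02]
 [-9.99963063e-01 -1.27348748e-03  8.50009322e-03 -7.31760142e+00]
 [-8.15826801e-03 -1.70590626e-01 -9.85308216e-01  1.10572913e+03]
 [ 0.00000000e+00  0.00000000e+00  0.00000000e+00  1.00000000e+00]]
crate [([515, -19, 158], 0.91)]
bay_green [([696, 197, 2], 0.57)]
bay_red [([651, -159, 3], 0.88)]
reject_bin [([672, -185, 20], 0.76)]
eye_nut_a_mid [([668, 4, 39], 0.51)]
plug_gauge_mid [([732, 6, 65], 0.56)]
caliper [([429, -363, 7], 0.58)]
solvent_mid [([559, 385, 11], 0.68), ([582, -346, 105], 0.6)]
wrench [([560, 383, 9], 0.71)]
1.0 [ 245.2396256  -628.88914916  231.33439212] [ 8.25616811e-01 -5.64231229e-01  2.79705954e-05  1.63718538e-05] [0.79295408 0.27380874 0.4777017 ]
```

View pics/top0.png

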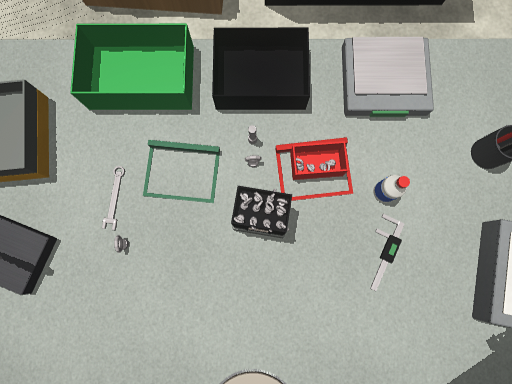

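View pics/scene0.png

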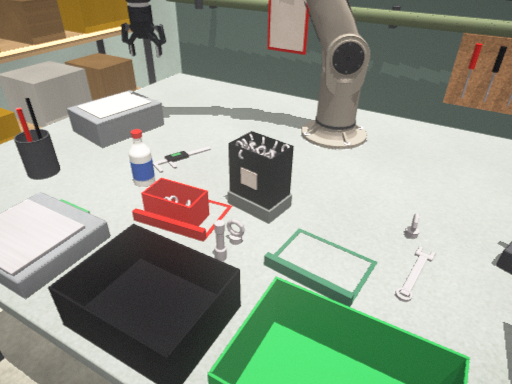

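```bash
cat > h.py <<'E'
import numpy as np,cv2
def unproj(p,uv,z):
    uv=np.atleast_2d(np.asarray(uv,float)); T=np.asarray(p["T"])
    d=np.c_[(uv[:,0]-p["cx"])/p["fx"],(uv[:,1]-p["cy"])/p["fy"],np.ones(len(uv))]@T[:3,:3].T
    o=T[:3,3]; return o+d*((z-o[2])/d[:,2])[:,None]
def proj(p,X):
    T=np.asarray(p["T"]); c=(np.atleast_2d(X)-T[:3,3])@T[:3,:3]
    return np.c_[c[:,0]/c[:,2]*p["fx"]+p["cx"],c[:,1]/c[:,2]*p["fy"]+p["cy"]]
def fr(x,y,a,P):
    P=np.asarray(P,float);c,s=np.cos(a),np.sin(a)
    return np.c_[x+c*P[:,0]-s*P[:,1],y+s*P[:,0]+c*P[:,1],P[:,2]]
def draw(p,img,k,off,loops,col):
    for L in loops:
        q=(proj(p,L)-off+0.5)*k-0.5
        cv2.polylines(img,[np.round(q).astype(int)],True,col,1)
def rect(x0,x1,y0,y1,z): return [[x0,y0,z],[x1,y0,z],[x1,y1,z],[x0,y1,z]]
def crate_loops(x,y,a): return [fr(x,y,a,rect(-45,45,-65,65,180)),fr(x,y,a,rect(-50,50,-70,70,40)),fr(x,y,a,rect(-50,50,-70,70,0))]
def bay_loops(x,y,a): return [fr(x,y,a,rect(-80,50,-90,90,0)),fr(x,y,a,rect(50,66,-100,100,30))]
def crop(p,u0,u1,v0,v1,k):
    im=cv2.cvtColor(p["color"],cv2.COLOR_RGB2BGR)[v0:v1,u0:u1]
    return cv2.resize(im,None,fx=k,fy=k,interpolation=cv2.INTER_CUBIC)
E
python3 - <<'E'
from station import r
from h import *
p=r.get_image("top"); c=p["color"].astype(int)
m=((c[...,1]-c[...,0]>25)).astype(np.uint8); m[:,:130]=0;m[:,235:]=0;m[:130]=0;m[215:]=0
# tape pixels -> inner hole
n,lab,st,ce=cv2.connectedComponentsWithStats((1-m)[140:205,140:225],connectivity=4)
print(st)
# main contour of green
cs,h=cv2.findContours(m,cv2.RETR_CCOMP,cv2.CHAIN_APPROX_NONE)
for cc,hh in zip(cs,h[0]):
    if len(cc)>30:
        q=unproj(p,cc[:,0],0)[:,:2].astype(np.float32); print(len(cc),hh,cv2.minAreaRect(q),cv2.boundingRect(cc))
d=(c.max(2)<60).astype(np.uint8); d[:180]=0;d[245:]=0;d[:,:220]=0;d[:,300:]=0
cs,_=cv2.findContours(d,cv2.RETR_EXTERNAL,cv2.CHAIN_APPROX_NONE); cc=max(cs,key=len)
q=unproj(p,cc[:,0],180)[:,:2].astype(np.float32);print("crate",cv2.minAreaRect(q))
cv2.imwrite("pics/c1.png",crop(p,130,310,130,250,4))
E
```

```text
[[   3    0   76   63  953]
 [   0    0   85   65 4572]]
322 [ 1 -1 -1 -1] ((638.0994262695312, 204.53932189941406), (201.0032196044922, 141.07080078125), 84.05191040039062) (143, 147, 76, 56)
148 [-1  0 -1 -1] ((723.4336547851562, 201.85964965820312), (204.13107299804688, 15.686322212219238), 84.301025390625) (148, 140, 71, 12)
crate ((515.3278198242188, -19.75891876220703), (128.9922332763672, 99.04813385009766), 80.69902038574219)
```

View pics/c1.png

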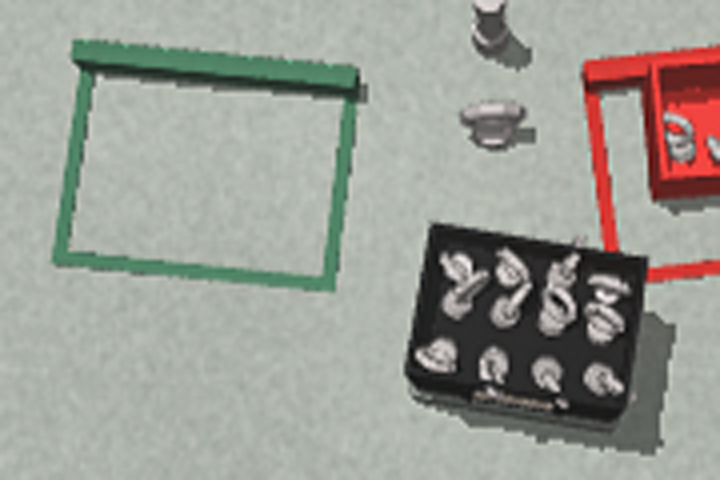

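```bash
cat > ov.py <<'E'
import sys
from station import r
from h import *
a=[float(v) for v in sys.argv[2:8]]
p=r.get_image("top"); k=4
im=crop(p,130,310,130,250,k)
draw(p,im,k,(130,130),bay_loops(*a[:3]),(255,0,255)); draw(p,im,k,(130,130),crate_loops(*a[3:]),(0,255,255))
cv2.imwrite(sys.argv[1],im)
E
python3 - <<'E'
from station import r
from h import *
p=r.get_image("top")
# pixel estimates from crop: /4+130
f=lambda L,z: print(z,np.round(unproj(p,[[u/4+130-.4,v/4+130-.4] for u,v in L],z)[:,:2],1).tolist())
f([(72,41),(358,68)],30)      # bar top back edge ends
f([(67,250),(328,276),(93,75),(348,95)],0) # inner tape corners
f([(432,223),(648,256),(405,375),(622,410)],180)
E
python3 ov.py pics/o1.png 652 204 -0.1 515 -20 -0.16
```

```text
30 [[730.8, 295.6], [711.4, 95.2]]
0 [[587.7, 300.3], [569.5, 116.5], [714.6, 287.8], [699.9, 104.8]]
180 [[575.2, 35.7], [555.7, -91.1], [485.8, 50.5], [465.9, -74.8]]
```

View pics/o1.png

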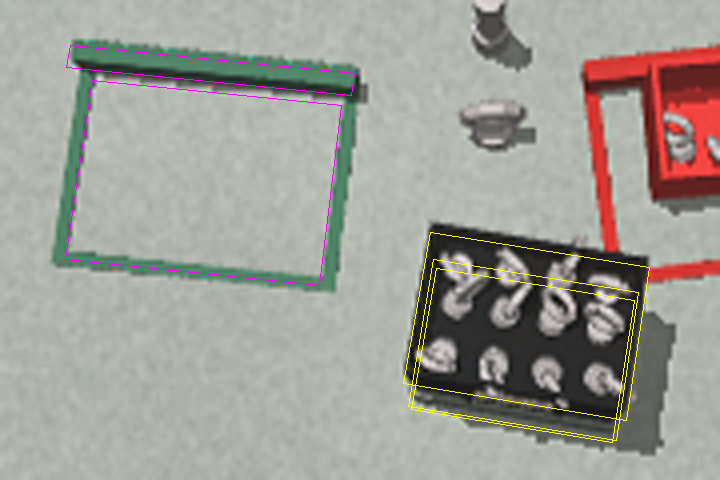

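```bash
cat > go.py <<'E'
import sys
from station import r
import numpy as np
from scipy.spatial.transform import Rotation as R
B=(656.5,201.5,-0.1)
def target(mode,bx,by,z,th):
    c,s=np.cos(B[2]),np.sin(B[2]); ex=np.array([c,s,0]);ey=np.array([-s,c,0])
    t=np.radians(th)
    x,d={'y':(ex,ey),'x':(-ey,ex),'X':(ey,ex)}[mode]
    k=np.array([0,0,1.]); 
    zz=-np.cos(t)*k+np.sin(t)*d; y=np.cross(zz,x)
    return np.r_[np.array([B[0],B[1],0])[:2]+ (bx*ex+by*ey)[:2],z],R.from_matrix(np.c_[x,y,zz])
if __name__=="__main__":
    mode=sys.argv[1]; P,Q=target(mode,*map(float,sys.argv[2:6]))
    s=r.sense(); q=R.from_quat(s["tcp_rot"]); dv=P-s["tcp_pos"]
    c,sn=np.cos(B[2]),np.sin(B[2]); rel=s["tcp_pos"][:2]-np.array(B[:2])
    print("t",round(s["clock"],2),"tcp",np.round(s["tcp_pos"],1),"bay",np.round([c*rel[0]+sn*rel[1],-sn*rel[0]+c*rel[1]],1),"F",np.round(s["ft_force"],1),"w",round(s["gripper_width"],1))
    print("q",np.round(s["q"],2)," target",np.round(P,1))
    print("shift tool now",np.round(q.inv().apply(dv),1)," after turn",np.round(Q.inv().apply(dv),1)," rotvec deg",np.round(np.degrees((q.inv()*Q).as_rotvec()),1))
E
python3 go.py y -116 -355 230 0;python3 go.py y -116 -355 230 35
```

```text
t 1.15 tcp [ 245.2 -628.9  231.3] bay [-326.3 -867.3] F [-0.1  0.1 -0.1] w 85.6
q [ 1.09  0.48  0.02  1.56 -0.01  1.11 -0.08]  target [ 505.6 -140.1  230. ]
shift tool now [-360.8 -420.2    1.3]  after turn [ 210.3 -512.3    1.3]  rotvec deg [ -0.  -0. -63.]
t 1.15 tcp [ 245.2 -628.9  231.3] bay [-326.3 -867.3] F [-0.1  0.1 -0.1] w 85.6
q [ 1.09  0.48  0.02  1.56 -0.01  1.11 -0.08]  target [ 505.6 -140.1  230. ]
shift tool now [-360.8 -420.2    1.3]  after turn [ 210.3 -418.9  294.9]  rotvec deg [ 31.4 -19.2 -60.9]
```

Emit:
move_arm(
  commands="0 0 0 0 0 -10.5;0 0 0 0 0 -10.5;0 0 0 0 0 -10.5;0 0 0 0 0 -10.5;0 0 0 0 0 -10.5;0 0 0 0 0 -10.5;0.021 -0.051 0 0 0 0;0.021 -0.051 0 0 0 0;0.021 -0.051 0 0 0 0;0.021 -0.051 0 0 0 0;0.021 -0.051 0 0 0 0;0.021 -0.051 0 0 0 0;0.021 -0.051 0 0 0 0;0.021 -0.051 0 0 0 0;0.021 -0.051 0 0 0 0;0.021 -0.051 0 0 0 0",
  claw=0.6,
)

```text
clock: 3.15
tcp_pos: [497.1, -127.1, 231.5]
tcp_rot: [0.999, -0.041, 0.002, 0.003]
ft_force: [2.0, -0.1, -0.8]
gripper_width: 51.4
```

```bash
python3 go.py y -116 -355 230 0;python3 go.py y -116 -355 200 35
```

```text
t 3.15 tcp [ 497.1 -127.1  231.5] bay [-125.8 -342.9] F [ 2.  -0.1 -0.8] w 51.4
q [ 0.56  0.25 -0.51  1.91  0.15  1.01 -0.09]  target [ 505.6 -140.1  230. ]
shift tool now [ 9.5 12.3  1.6]  after turn [ 9.8 12.1  1.5]  rotvec deg [ 0.4 -0.2  1.1]
t 3.15 tcp [ 497.1 -127.1  231.5] bay [-125.8 -342.9] F [ 2.  -0.1 -0.8] w 51.4
q [ 0.56  0.25 -0.51  1.91  0.15  1.01 -0.09]  target [ 505.6 -140.1  200. ]
shift tool now [ 9.4 12.1 31.6]  after turn [ 9.8 28.  18.8]  rotvec deg [35.4  0.1  1.1]
```

Shift back and tilt by 35° at height.

Emit:
move_arm(
  commands="0.01 0.025 0 0 0 1;0 0.01 0 7 0 0;0 0 0 7 0 0;0 0 0 7 0 0;0 0 0 7 0 0;0 0 0 7 0 0;0 0 0 0 0 0",
)

```text
clock: 4.03
tcp_pos: [507.7, -163.2, 233.1]
tcp_rot: [0.951, -0.042, 0.02, -0.305]
ft_force: [-0.2, 0.1, 0.5]
gripper_width: 51.2
```

```bash
python3 go.py y -116 -355 100 35; python3 go.py y -116 -355 14 35
```

```text
t 4.03 tcp [ 507.7 -163.2  233.1] bay [-111.6 -377.7] F [-0.2  0.1  0.5] w 51.2
q [ 0.95  0.48 -0.57  1.77 -0.37  1.19  0.5 ]  target [ 505.6 -140.1  100. ]
shift tool now [ -5.8  59.  121.3]  after turn [ -4.4  57.7 122. ]  rotvec deg [-0.6 -0.3  0.8]
t 4.03 tcp [ 507.7 -163.2  233.1] bay [-111.6 -377.7] F [-0.2  0.1  0.5] w 51.2
q [ 0.95  0.48 -0.57  1.77 -0.37  1.19  0.5 ]  target [ 505.6 -140.1   14. ]
shift tool now [ -6.9 109.1 191.2]  after turn [ -4.4 107.  192.5]  rotvec deg [-0.6 -0.3  0.8]
```

Emit:
move_arm(
  commands="-0.001 0.0155 0.0275 0 0 0.8;-0.001 0.0155 0.0275 0 0 0;-0.001 0.0155 0.0275 0 0 0;-0.001 0.0155 0.0275 0 0 0;-0.001 0.0155 0.0275 0 0 0;0 0.0155 0.0275 0 0 0;0 0 0 0 0 0",
)

```text
clock: 4.9
tcp_pos: [510.3, -142.8, 44.1]
tcp_rot: [0.954, -0.044, 0.022, -0.295]
ft_force: [-0.3, 1.3, -0.0]
gripper_width: 51.4
```

```bash
python3 go.py y -116 -355 14 35; python3 - <<'E'
from station import r
import cv2
for n in ["scene","top"]:
    p=r.get_image(n); cv2.imwrite(f"pics/{n}1.png",cv2.cvtColor(p["color"],cv2.COLOR_RGB2BGR))
E
```

```text
t 4.9 tcp [ 510.3 -142.8   44.1] bay [-111.1 -357.2] F [-0.3  1.3 -0. ] w 51.4
q [ 0.88  0.73 -0.53  1.89 -0.31  0.82  0.58]  target [ 505.6 -140.1   14. ]
shift tool now [-5.3 15.2 26. ]  after turn [-4.9 15.5 25.9]  rotvec deg [ 0.6 -0.6  0.7]
```

View pics/scene1.png

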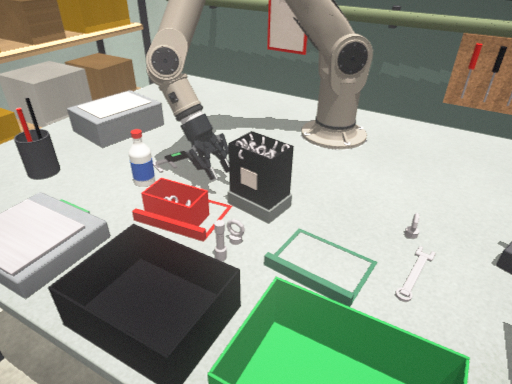

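View pics/top1.png

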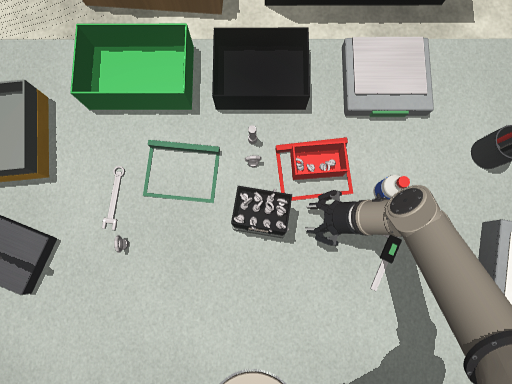

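Emit:
move_arm(
  commands="-0.002 0.008 0.013 0 0 0.7;-0.002 0.008 0.013 0 0 0;-0.001 0.002 0.002 0 0 0;0 0 0 0 0 0",
)

```text
clock: 5.5
tcp_pos: [509.0, -143.7, 13.2]
tcp_rot: [0.955, -0.049, 0.023, -0.293]
ft_force: [0.1, -0.5, -0.4]
gripper_width: 51.2
```

```bash
python3 go.py y -116 -76 15 35
```

```text
t 5.5 tcp [ 509.  -143.7   13.2] bay [-112.3 -358.2] F [ 0.1 -0.5 -0.4] w 51.2
q [ 0.88  0.77 -0.52  1.9  -0.3   0.76  0.59]  target [533.5 137.5  15. ]
shift tool now [  -6.  -234.5  156.8]  after turn [  -3.7 -232.2  160.4]  rotvec deg [ 0.9 -1.   0.1]
```

Emit:
move_arm(
  commands="0 -0.0083 0.0056 0 0 0;0 -0.0083 0.0056 0 0 0;0 -0.0083 0.0056 0 0 0;0 -0.0083 0.0056 0 0 0;0 -0.0083 0.0056 0 0 0;0 -0.0083 0.0056 0 0 0",
)

```text
clock: 6.25
tcp_pos: [519.5, -88.9, 13.6]
tcp_rot: [0.956, -0.053, 0.028, -0.287]
ft_force: [-6.1, -20.0, 12.8]
gripper_width: 51.1
```

```bash
python3 go.py y -116 -76 15 35
```

```text
t 6.25 tcp [519.5 -88.9  13.6] bay [-107.3 -302.6] F [ -6.1 -20.   12.8] w 51.1
q [ 0.81  0.75 -0.55  1.96 -0.34  0.67  0.53]  target [533.5 137.5  15. ]
shift tool now [ -12.6 -189.7  123.6]  after turn [  -8.7 -186.4  128.8]  rotvec deg [ 1.5 -1.7 -0. ]
```

Emit:
move_arm(
  commands="-0.0006 -0.0083 0.0056 0.7 -0.8 0;-0.0006 -0.0083 0.0056 0.7 -0.8 0;-0.0006 -0.0083 0.0056 0 0 0;-0.0006 -0.0083 0.0056 0 0 0;-0.0006 -0.0083 0.0056 0 0 0;-0.0006 -0.0083 0.0056 0 0 0",
)

```text
clock: 7.0
tcp_pos: [527.6, -65.1, 11.9]
tcp_rot: [0.958, -0.06, 0.026, -0.278]
ft_force: [-8.0, -20.5, 17.9]
gripper_width: 51.1
```

```bash
python3 go.py y -116 -76 15 35;  python3 - <<'E'
from station import r
from h import *
p=r.get_image("top"); cv2.imwrite("pics/c3.png",crop(p,130,330,130,250,4))
p=r.get_image("scene"); cv2.imwrite("pics/s3.png",crop(p,100,400,90,310,2))
E
```

```text
t 7.0 tcp [527.6 -65.1  11.9] bay [-101.6 -278.1] F [ -8.  -20.5  17.9] w 51.1
q [ 0.75  0.74 -0.54  1.97 -0.34  0.63  0.48]  target [533.5 137.5  15. ]
shift tool now [ -20.5 -172.1  105. ]  after turn [ -14.4 -167.4  113.4]  rotvec deg [ 2.6 -1.8 -0.9]
```

View pics/c3.png

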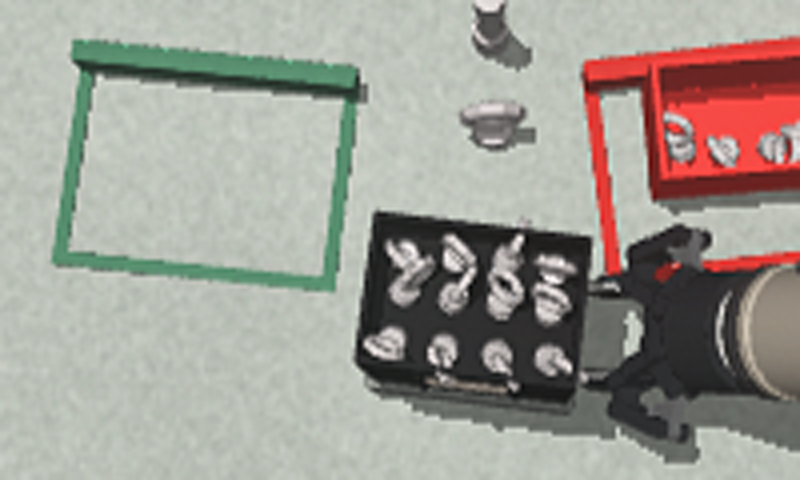

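View pics/s3.png

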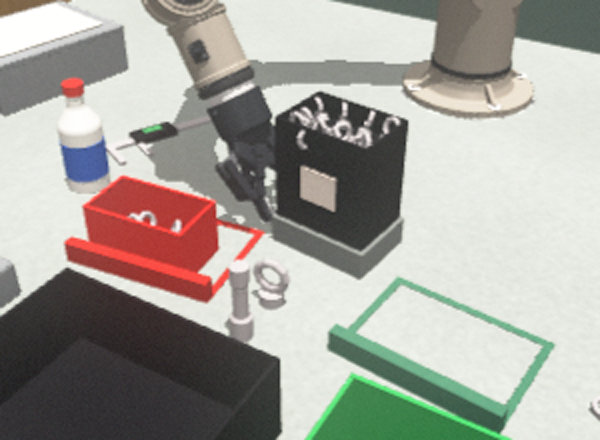

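Emit:
move_arm(
  commands="-0.003 -0.012 0.0075 0.8 -0.6 -0.3;-0.003 -0.012 0.0075 0.8 -0.6 -0.3;-0.003 -0.0125 0.0075 0.8 -0.6 -0.3;-0.003 -0.0125 0.0075 0.8 -0.6 0;-0.003 -0.0125 0.0075 0.5 -0.3 0;-0.003 -0.0125 0.0075 0.5 -0.3 0;-0.003 -0.0125 0.0075 0.5 -0.3 0;-0.003 -0.0125 0.0075 0.5 -0.3 0",
)

```text
clock: 8.1
tcp_pos: [534.3, 10.7, 11.8]
tcp_rot: [0.953, -0.062, 0.023, -0.296]
ft_force: [-0.5, -11.3, 1.1]
gripper_width: 51.7
```

```bash
python3 go.py y -110 -76 15 35
```

```text
t 8.1 tcp [534.3  10.7  11.8] bay [-102.5 -202.1] F [ -0.5 -11.3   1.1] w 51.7
q [ 0.68  0.75 -0.6   2.01 -0.4   0.55  0.43]  target [539.5 136.9  15. ]
shift tool now [ -11.7 -105.4   68.7]  after turn [  -7.5 -105.1   69.7]  rotvec deg [ 0.4 -1.4 -1.3]
```

Emit:
move_arm(
  commands="-0.002 -0.0125 0.0083 0.3 -0.5 -0.4;-0.002 -0.0125 0.0083 0.3 -0.5 -0.4;-0.002 -0.0125 0.0083 0.3 -0.5 -0.4;-0.002 -0.0125 0.0083 0.3 -0.5 0;-0.002 -0.0125 0.0083 0.3 -0.4 0;-0.002 -0.0125 0.0083 0.3 -0.4 0;-0.002 -0.0125 0.0083 0.3 -0.4 0;-0.002 -0.0125 0.0083 0.3 -0.4 0",
)

```text
clock: 9.1
tcp_pos: [550.9, 86.5, 11.0]
tcp_rot: [0.954, -0.064, 0.018, -0.293]
ft_force: [-4.5, -22.8, 16.4]
gripper_width: 51.0
```

```bash
python3 go.py y -110 -76 15 35;  python3 - <<'E'
from station import r
from h import *
p=r.get_image("top"); cv2.imwrite("pics/c4.png",crop(p,130,330,130,250,4))
E
python3 ov.py pics/o4.png 656.5 201.5 -0.1 548 85 -0.1
```

```text
t 9.1 tcp [550.9  86.5  11. ] bay [ -93.6 -125. ] F [ -4.5 -22.8  16.4] w 51.0
q [ 0.54  0.76 -0.61  2.01 -0.43  0.48  0.33]  target [539.5 136.9  15. ]
shift tool now [-18.  -42.3  23.9]  after turn [-16.4 -42.4  24.8]  rotvec deg [ 0.9 -1.  -1.6]
```

View pics/o4.png

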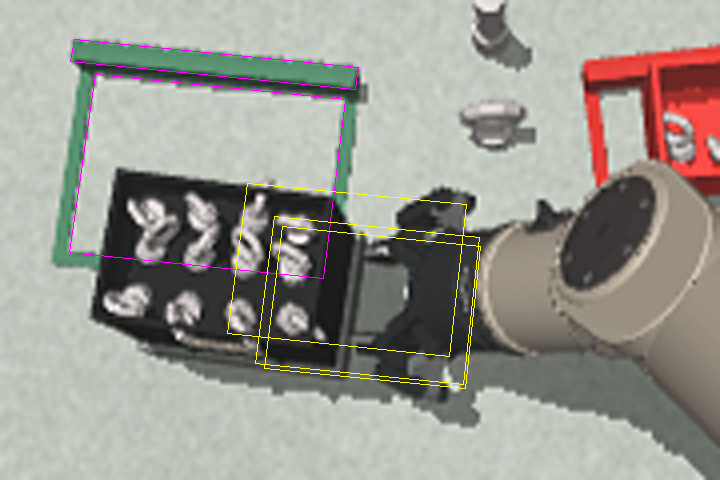

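```bash
python3 - <<'E'
from station import r
from h import *
from go import B
p=r.get_image("top"); c=p["color"]
d=(c.max(2)<60).astype(np.uint8); d[:165]=0;d[235:]=0;d[:,:145]=0;d[:,215:]=0
q=unproj(p,[[118/4+129.6,168/4+129.6],[92/4+129.6,318/4+129.6]],180); print(q)
a=np.arctan2(*(q[0]-q[1])[[1,0]]); print("yaw",a)
m=q.mean(0); 
ctr=m[:2]-65*np.array([-np.sin(-.1),np.cos(-.1)]); rel=ctr-np.array(B[:2]); cs,s=np.cos(.1),-np.sin(.1)
print(ctr, cs*rel[0]+s*rel[1], -s*rel[0]+cs*rel[1])
E
python3 ov.py pics/o5.png 656.5 201.5 -0.1 558 156 -0.12
```

```text
[[608.11086612 222.27910542 180.        ]
 [518.64873258 233.66762395 180.        ]]
yaw -0.12661884340095514
[556.89062727 163.29809394] -95.29791396231147 -47.955399659786025
```

View pics/o5.png

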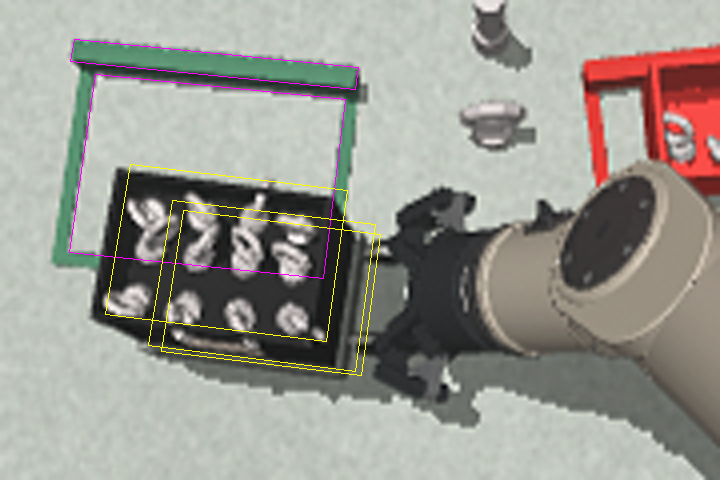

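Emit:
move_arm(
  commands="-0.003 -0.0125 0.0083 0.3 -0.5 -0.5;-0.003 -0.0125 0.0083 0.3 -0.5 -0.5;-0.003 -0.0125 0.0083 0.3 -0.5 -0.5;-0.003 -0.0125 0.0083 0.3 -0.5 0;-0.003 -0.011 0.0075 0.3 -0.4 0;0 0 0 0 0 0",
)

```text
clock: 10.05
tcp_pos: [559.2, 134.0, 10.1]
tcp_rot: [0.954, -0.059, 0.018, -0.292]
ft_force: [-0.8, -0.4, 0.1]
gripper_width: 51.2
```

```bash
python3 go.py y -110 -76 15 35; python3 ov.py pics/o6.png 656.5 201.5 -0.1 562 210 -0.12
```

```text
t 10.05 tcp [559.2 134.   10.1] bay [-90.1 -76.9] F [-0.8 -0.4  0.1] w 51.2
q [ 0.45  0.76 -0.61  2.   -0.45  0.43  0.28]  target [539.5 136.9  15. ]
shift tool now [-19.9  -3.1  -3.8]  after turn [-19.9  -3.5  -3.5]  rotvec deg [ 1.  -0.8 -1.1]
```

View pics/o6.png

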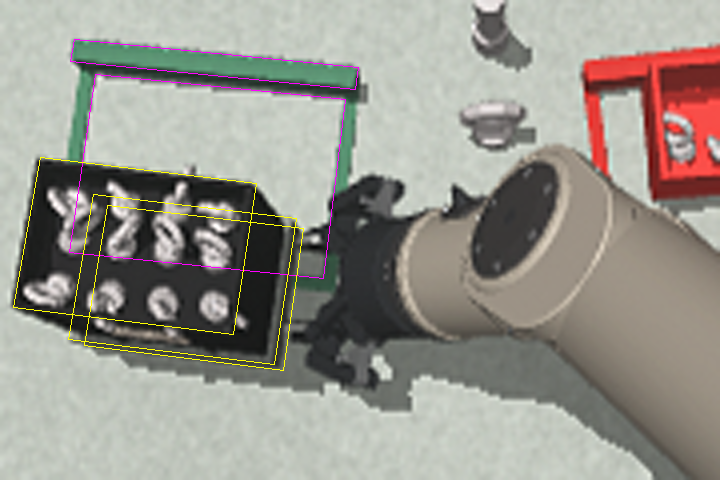

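Emit:
move_arm(
  commands="0 0.004 -0.02 0 0 0;0 0.004 -0.04 0 0 0;0 0 -0.05 0 0 0;0 0 -0.05 0 0 0;0 -0.02 -0.05 -6 0 0;0 -0.02 -0.04 -7 0 0;0 -0.01 0 -7 0 0;0 0 0 -7 0 0;0 0 0 -7 0 0",
  claw=1,
)

```text
clock: 11.22
tcp_pos: [544.2, 24.2, 254.0]
tcp_rot: [0.998, -0.068, 0.001, 0.009]
ft_force: [-1.1, 0.1, -0.5]
gripper_width: 85.6
```

```bash
python3 go.py X -195 -1 240 0; python3 go.py X -195 -1 240 30
```

```text
t 11.22 tcp [544.2  24.2 254. ] bay [ -94.  -187.6] F [-1.1  0.1 -0.5] w 85.6
q [ 0.2   0.27 -0.44  1.82  0.15  1.08 -0.44]  target [462.4 220.  240. ]
shift tool now [-107.7 -183.    10.2]  after turn [ 186.6 -101.    14. ]  rotvec deg [  1.    0.7 -92.1]
t 11.22 tcp [544.2  24.2 254. ] bay [ -94.  -187.6] F [-1.1  0.1 -0.5] w 85.6
q [ 0.2   0.27 -0.44  1.82  0.15  1.08 -0.44]  target [462.4 220.  240. ]
shift tool now [-107.7 -183.    10.2]  after turn [186.6 -94.4 -38.4]  rotvec deg [-22.2  24.7 -89.5]
```

Emit:
move_arm(
  commands="-0.037 0 0.003 0 0 -10.5;-0.037 0.007 0.003 0 0 -10.5;-0.036 0.014 0 0 0 -10.5;0 0 0 0 0 -10.5;0 0 0 0 0 -10.5;0 0 0 0 0 -10.5;0 0 0 0 0 -10.5;0 0 0 0 0 -10.5;0 0 0 0 0 -8",
)

```text
clock: 12.35
tcp_pos: [429.3, -1.2, 253.3]
tcp_rot: [0.728, 0.685, -0.01, 0.01]
ft_force: [0.3, 0.8, -0.0]
gripper_width: 85.5
```

```bash
python3 go.py X -195 -1 240 0
```

```text
t 12.35 tcp [429.3  -1.2 253.3] bay [-205.8 -224.4] F [ 0.3  0.8 -0. ] w 85.5
q [ 0.41  0.08 -0.59  2.05  0.09  1.03  1.28]  target [462.4 220.  240. ]
shift tool now [223.1  19.4   7.1]  after turn [223.4  10.8  13.3]  rotvec deg [0.1 1.6 2.2]
```

Emit:
move_arm(
  commands="0.045 0.002 0.002 0 1 2;0.045 0.002 0.002 0 0.5 0;0.045 0.002 0 0 0 0;0.045 0.002 0 0 0 0;0.045 0.002 0 0 0 0;0.005 0 0 -6 0 0;0 0 0 -7 0 0;0 0 0 -7 0 0;0 0 0 -7 0 0;0 0 0 -7 0 0;0 0 0 0 0 0",
)

```text
clock: 13.72
tcp_pos: [457.3, 227.4, 253.0]
tcp_rot: [0.707, 0.639, 0.2, 0.229]
ft_force: [-0.3, -0.3, 0.4]
gripper_width: 85.3
```

```bash
python3 go.py X -195 -1 10 33
```

```text
t 13.72 tcp [457.3 227.4 253. ] bay [-200.8    5.9] F [-0.3 -0.3  0.4] w 85.3
q [-0.19  0.06 -0.73  2.24  0.91  0.73 -0.1 ]  target [462.4 220.   10. ]
shift tool now [  -4.7 -136.1  201.5]  after turn [  -6.9 -127.5  207. ]  rotvec deg [2.4 0.5 0.1]
```

Emit:
move_arm(
  commands="-0.001 -0.0215 0.0325 0.5 0 0;-0.001 -0.0215 0.0325 0.5 0 0;-0.001 -0.0215 0.0325 0.5 0 0;-0.001 -0.0215 0.0325 0 0 0;-0.001 -0.0215 0.0325 0 0 0;0 -0.0215 0.0325 0 0 0;0 0 0 0 0 0",
)

```text
clock: 14.6
tcp_pos: [471.4, 214.2, 18.7]
tcp_rot: [0.715, 0.635, 0.187, 0.225]
ft_force: [-0.2, -0.2, -0.2]
gripper_width: 85.4
```

```bash
python3 go.py X -195 -1 10 33; python3 - <<'E'
from station import r
from h import *
p=r.get_image("top"); cv2.imwrite("pics/c7.png",crop(p,130,330,130,270,4))
p=r.get_image("scene"); cv2.imwrite("pics/s7.png",crop(p,100,400,90,310,2))
E
```

```text
t 14.6 tcp [471.4 214.2  18.7] bay [-185.4   -5.9] F [-0.2 -0.2 -0.2] w 85.4
q [-0.35  0.6  -0.6   2.37  1.75  0.81 -0.99]  target [462.4 220.   10. ]
shift tool now [  4.8 -12.9   1.7]  after turn [  4.9 -12.8   2.1]  rotvec deg [ 1.   1.7 -0.6]
```

View pics/c7.png

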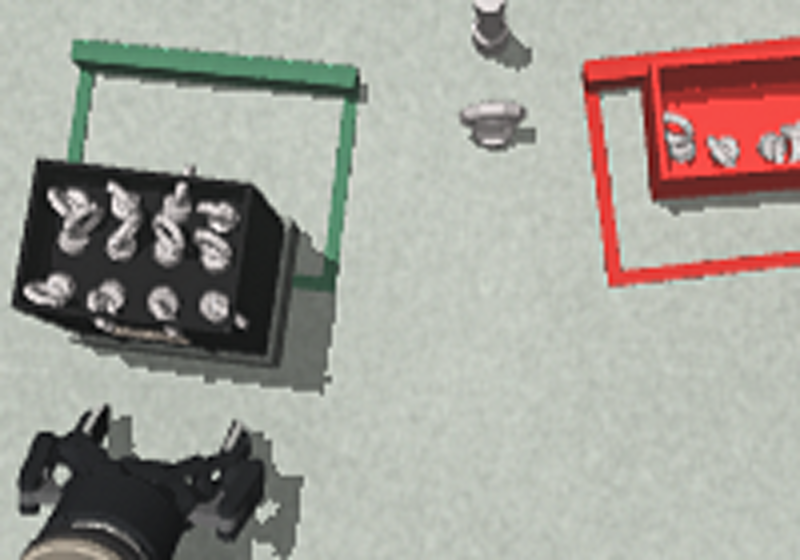

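View pics/s7.png

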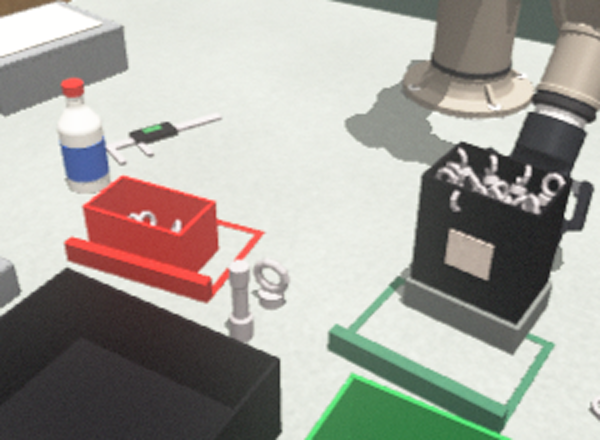

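Emit:
move_arm(
  commands="0.001 -0.0045 0.0065 0.5 0.8 -0.4;0.001 0.0055 0.0073 0.4 0.7 -0.3;0 0.0085 0.0053 0 0 0;0 0.0085 0.0053 0 0 0",
)

```text
clock: 15.2
tcp_pos: [506.3, 215.2, 16.6]
tcp_rot: [0.71, 0.642, 0.197, 0.214]
ft_force: [-0.5, -0.4, -0.6]
gripper_width: 85.1
```

```bash
python3 go.py X -58 -1 10 33
```

```text
t 15.2 tcp [506.3 215.2  16.6] bay [-150.8   -1.4] F [-0.5 -0.4 -0.6] w 85.1
q [-0.29  0.61 -0.57  2.32  1.82  0.75 -0.94]  target [598.7 206.3  10. ]
shift tool now [ 0.2 73.5 57.1]  after turn [ 0.4 74.2 56.1]  rotvec deg [ 0.8 -0.3 -0.1]
```

Emit:
move_arm(
  commands="0 -0.0035 0.0055 0.4 0 0;0 0.0055 0.0053 0 0 0;0 0.0085 0.0055 0 0 0;0 0.0085 0.0055 0 0 0;0 0.0085 0.0055 0 0 0",
)

```text
clock: 15.82
tcp_pos: [526.5, 214.2, 2.1]
tcp_rot: [0.708, 0.651, 0.186, 0.2]
ft_force: [-20.6, -0.9, 14.9]
gripper_width: 85.3
```

```bash
python3 go.py X -58 -1 10 33
```

```text
t 15.82 tcp [526.5 214.2   2.1] bay [-130.6   -0.4] F [-20.6  -0.9  14.9] w 85.3
q [-0.26  0.64 -0.54  2.27  1.82  0.69 -0.87]  target [598.7 206.3  10. ]
shift tool now [-1.8 65.9 31.4]  after turn [-0.6 65.2 32.9]  rotvec deg [-1.3 -0.7  0.7]
```

Emit:
move_arm(
  commands="0 0.0105 0.0055 -0.4 -0.2 0.2;0 0.0105 0.0055 -0.4 -0.2 0.2;0 0.0105 0.0055 -0.4 -0.2 0.2;0 0.0105 0.0055 -0.2 0 0;0 0.0105 0.0055 0 0 0",
)

```text
clock: 16.45
tcp_pos: [555.2, 215.4, -4.3]
tcp_rot: [0.705, 0.658, 0.179, 0.193]
ft_force: [-20.1, -0.8, 12.8]
gripper_width: 85.1
```

```bash
python3 go.py X -58 -1 10 33;  python3 - <<'E'
from station import r
from h import *
p=r.get_image("top"); cv2.imwrite("pics/c8.png",crop(p,130,330,130,270,4))
E
```

```text
t 16.45 tcp [555.2 215.4  -4.3] bay [-102.1    3.8] F [-20.1  -0.8  12.8] w 85.1
q [-0.25  0.67 -0.51  2.21  1.79  0.64 -0.77]  target [598.7 206.3  10. ]
shift tool now [-6.2 45.2 10. ]  after turn [-4.8 44.8 12. ]  rotvec deg [-2.5 -0.9  1.6]
```

View pics/c8.png

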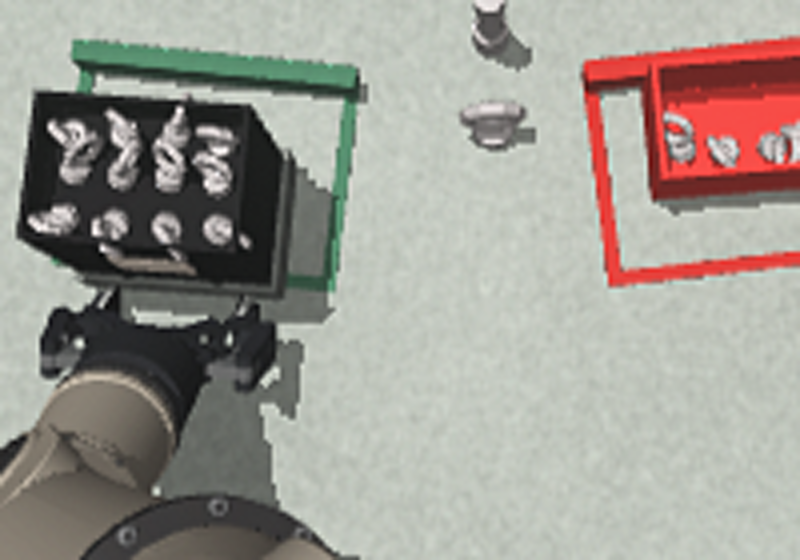

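Emit:
move_arm(
  commands="0 -0.0125 -0.008 0 0 0;-0.002 0.007 -0.011 -1.2 -0.5 0.8;-0.003 0 0 -1.2 -0.4 0.8;0 0 0 0 0 0",
)

```text
clock: 17.0
tcp_pos: [541.2, 211.5, 10.7]
tcp_rot: [0.711, 0.642, 0.191, 0.212]
ft_force: [0.7, -1.0, 0.9]
gripper_width: 85.5
```

```bash
python3 go.py X -58 -1 10 33; python3 ov.py pics/o9.png 656.5 201.5 -0.1 602 210 -0.06
```

```text
t 17.0 tcp [541.2 211.5  10.7] bay [-115.7   -1.6] F [ 0.7 -1.   0.9] w 85.5
q [-0.27  0.64 -0.53  2.26  1.81  0.7  -0.86]  target [598.7 206.3  10. ]
shift tool now [ 0.7 47.9 32.2]  after turn [ 0.6 48.  32.1]  rotvec deg [ 0.2  0.1 -0.1]
```

View pics/o9.png

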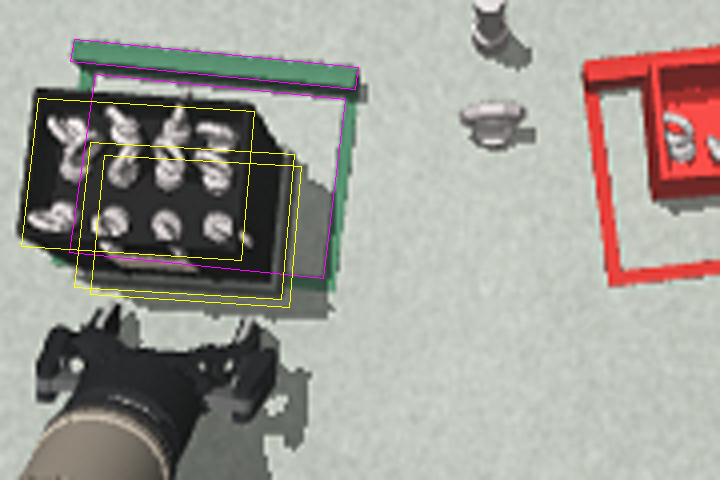

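Emit:
move_arm(
  commands="0 0.0084 0.0054 0 0 0;-0.0005 0.0114 0.0043 -0.5 -0.2 0.4;-0.0005 0.0114 0.0043 -0.5 -0.2 0.4;-0.0005 0.0114 0.0043 -0.5 -0.2 0.4;-0.0005 0.0114 0.0043 -0.5 -0.2 0.4",
)

```text
clock: 17.68
tcp_pos: [589.6, 205.9, 14.3]
tcp_rot: [0.718, 0.633, 0.194, 0.216]
ft_force: [-7.3, 1.5, -6.0]
gripper_width: 85.6
```

```bash
python3 go.py X -58 -1 10 33
```

```text
t 17.68 tcp [589.6 205.9  14.3] bay [-67.   -2.3] F [-7.3  1.5 -6. ] w 85.6
q [-0.24  0.65 -0.49  2.17  1.78  0.66 -0.78]  target [598.7 206.3  10. ]
shift tool now [1.5 5.1 8.6]  after turn [1.3 5.2 8.5]  rotvec deg [ 0.8  0.5 -1.3]
```

Emit:
move_arm(
  commands="0 0.0084 0.0054 0.3 0.2 -0.6;0 0.0084 0.005 0 0 -0.3",
)

```text
clock: 17.92
tcp_pos: [602.0, 205.1, 11.7]
tcp_rot: [0.712, 0.643, 0.188, 0.209]
ft_force: [-21.0, 0.4, 13.2]
gripper_width: 85.2
```

```bash
python3 go.py X -52 -1 10 33; python3 ov.py pics/o10.png 656.5 201.5 -0.1 651 205 -0.1
```

```text
t 17.93 tcp [602.  205.1  11.7] bay [-54.6  -1.9] F [-21.    0.4  13.2] w 85.2
q [-0.23  0.66 -0.47  2.15  1.76  0.62 -0.71]  target [604.7 205.7  10. ]
shift tool now [0.9 1.2 2.9]  after turn [0.9 1.2 2.9]  rotvec deg [-0.3  0.1 -0.1]
```

View pics/o10.png

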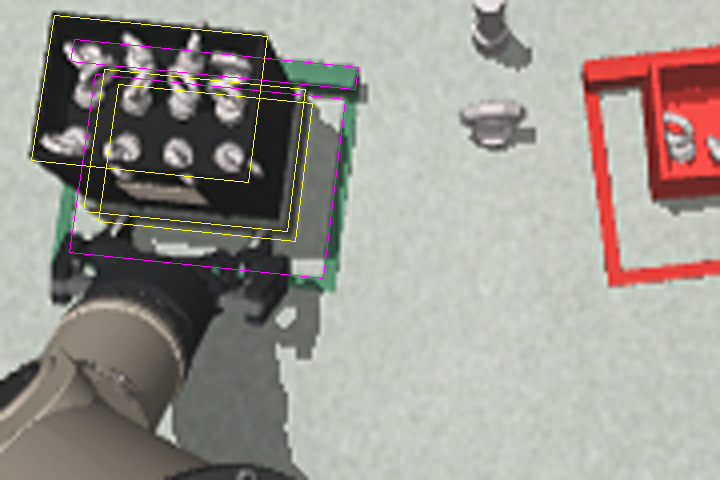

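Emit:
move_arm(
  commands="0 0.0084 0.005 0 0 0;0 0.0084 0.005 0 0 0",
)

```text
clock: 18.23
tcp_pos: [607.0, 206.1, 7.1]
tcp_rot: [0.712, 0.648, 0.182, 0.2]
ft_force: [-53.8, -2.2, 40.2]
gripper_width: 85.5
```

```bash
python3 go.py X -52 -1 10 33
```

```text
t 18.23 tcp [607.  206.1   7.1] bay [-49.7  -0.4] F [-53.8  -2.2  40.2] w 85.5
q [-0.22  0.67 -0.46  2.12  1.72  0.6  -0.65]  target [604.7 205.7  10. ]
shift tool now [-0.6 -0.5 -3.7]  after turn [-0.6 -0.4 -3.7]  rotvec deg [-1.6 -0.2  0.3]
```

Contact with the bar (force rose to 54 N). Draw back.

Emit:
move_arm(
  commands="0 -0.005 -0.004 0 0 0;0 -0.0168 -0.0108 0 0 0;0 -0.025 -0.016 0 0 0;0 -0.025 -0.016 0 0 0;0 -0.025 -0.02 0 0 0;0 0 -0.03 0 0 0;0 0.01 -0.05 0 0 0;0 0.01 -0.05 0 0 0;0 0 0 0 0 0",
)

```text
clock: 19.35
tcp_pos: [442.6, 222.7, 141.0]
tcp_rot: [0.715, 0.644, 0.185, 0.202]
ft_force: [0.2, -0.5, 0.2]
gripper_width: 85.0
```

```bash
python3 go.py X -52 -1 10 33; python3 ov.py pics/o11.png 656.5 201.5 -0.1 656.5 207 -0.1;  python3 - <<'E'
from station import r
from h import *
p=r.get_image("top"); cv2.imwrite("pics/c11.png",crop(p,130,310,120,250,4))
p=r.get_image("scene"); im=crop(p,0,512,0,384,1);cv2.imwrite("pics/s11.png",im)
im=crop(p,200,420,120,330,3)
draw(p,im,3,(200,120),bay_loops(656.5,201.5,-.1),(255,0,255));draw(p,im,3,(200,120),crate_loops(656.5,207,-.1),(0,255,255))
cv2.imwrite("pics/so11.png",im)
E
```

```text
t 19.35 tcp [442.6 222.7 141. ] bay [-2.149e+02 -2.000e-01] F [ 0.2 -0.5  0.2] w 85.0
q [-0.3   0.25 -0.65  2.35  1.23  0.66 -0.49]  target [604.7 205.7  10. ]
shift tool now [ -0.9  69.4 197.2]  after turn [ -0.8  65.3 198.6]  rotvec deg [-1.2 -0.1 -0.3]
```

View pics/o11.png

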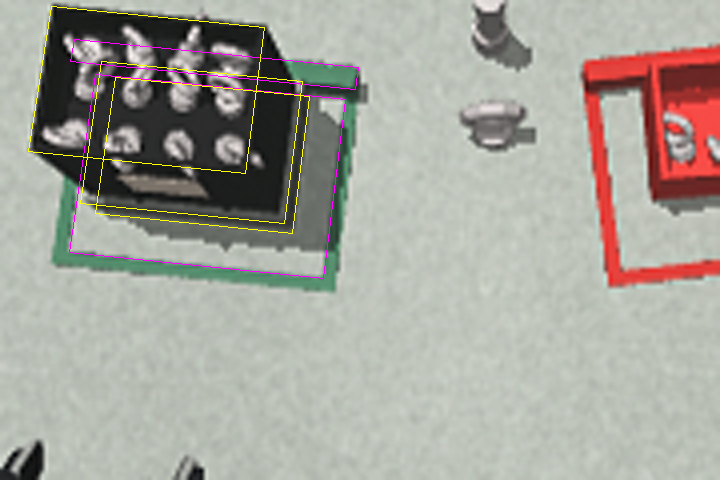

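View pics/so11.png

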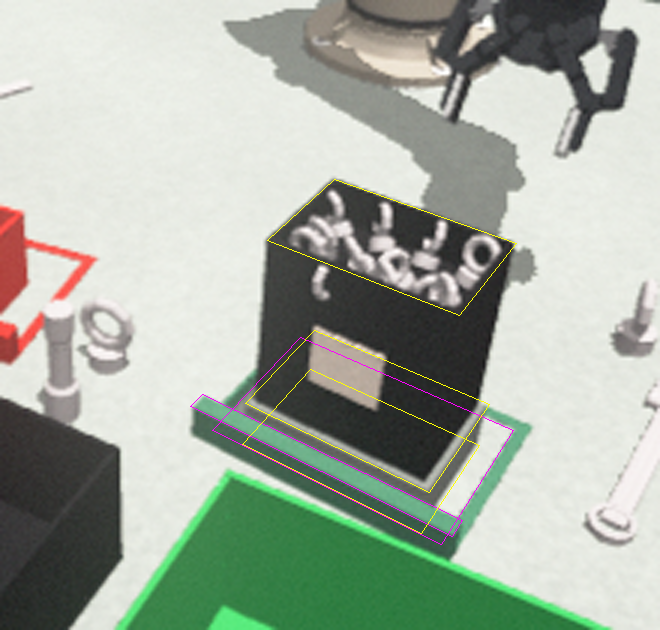

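View pics/s11.png

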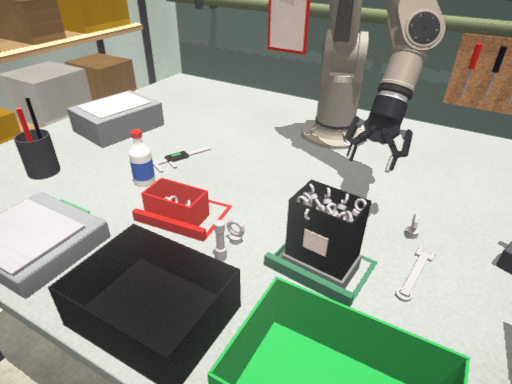

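```bash
python3 - <<'E'
from station import r
print(r.job_done(), r.sense()["clock"])
E
```

```text
the job is handed in; nothing more can be done
the job is handed in; nothing more can be done
```

I pushed the crate into the green bay, drew the arm back clear of it, and handed the job in. The interface reports no verdict, so the result rests on my own last checks.

**How it was pushed:** I tilted the tool about 33–35° so only the fingertips touched the plinth. The crate went about 235 mm sideways along the bay's y axis, then forward along x onto the stop bar. The forward push was interrupted once at about 45 mm because the fingertips were sagging and the crate had turned about 0.04 rad. I backed off, raised and squared the tool, and pushed on.

**Last checks:**
- **Back against the bar:** the wrist force rose to 54 N along x at the end, where the crate was due to meet the bar. The gap to the bar itself is hidden in the scene view, so the force is my evidence for contact.
- **Position and squareness:** a crate outline drawn at home in x, about 5 mm to the side and square to the bay matched the top and scene pictures to within a pixel or two. That is an overlay by eye, not a numerical fit.
- **Not tipped or lifted:** the pictures I took during and after the pushes show the crate flat. I did not measure its tilt or height.
- **Other things:** the bin, loose parts and tools look unmoved in the final pictures. I did not re-measure their positions.
- **Arm and time:** the tool stood about 165 mm behind the crate, 141 mm up, with near-zero force. The clock was at about 19.5 s of the 61 s allowed.

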